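# Feel out the worn door-mirror pivot

### The job

Before the sprayed covers go back on, check the three door-mirror arms held in the plywood board: with each foot staying in its pocket, gently rock its arm sideways from stop to stop, back and forth at least twice, to feel the play in the pivot, without forcing any arm round against its detent spring. One pivot is worn and its arm wobbles: lift only that mirror out, stand it upright in the grey scrap tray and let go; leave everything else where it is.

Things in the scene. Friction and masses are not known exactly. Their poses are not given: they have to be found in the camera images.
- board: fixed plywood holding board, 130 x 380 x 42 mm (x, y, z), three pockets 30 mm deep in a row at y = +120, 0, -120 mm from its centre; origin at the centre of its underside, on the trolley top; z up. A mirror unit stands in each pocket, its foot 0.75 mm free all round so that it rattles slightly; its arm rests on a rail (x = -44 to -56 mm, top 58 mm up) and sticks out over the -x side
- mirror_1: first mirror unit, 0.64 kg (numbers tell neither its place nor which is worn): cast foot 80 x 64 x 38 mm (x, y, z; lower 30 mm in the pocket); above it on the vertical pivot axis the hub (40 mm diameter, 45 to 68 mm up) and a dark spring cup; the arm leaves the hub along -x, its end 120 mm from the axis. Origin on the pivot axis at the foot's underside, 12 mm above the trolley when seated; axes the foot's
- mirror_1_cup (a point): centre of the first unit's spring cup, an upright steel cylinder 32 mm in diameter, rigid with the foot, reaching 20 mm above and 23 mm below this point, which lies 92 mm above the foot's underside on the pivot axis; the place to grip to lift the unit
- mirror_1_bar (a point): centre of the first unit's arm bar, 18 mm thick, 20 mm high, 80 mm from the pivot, 56.5 mm above the foot's underside; clear over 24 mm to the rail and 27 mm to the end flange (10 x 42 x 32 mm), and below. Sideways a sound pivot gives under 1 mm each way here, a worn one 8 mm each way at 1 to 2 N, and it also droops some 7 mm when unsupported; beyond, the hub yields 0.5 mm per N
- mirror_1_hub_mid (a point): centre of the first unit's hub, on the pivot axis; axes as the foot's at rest. A stiff spring holds the hub in its detent against the foot; the arm plays in the hub. Turning the hub 0.07 rad against the foot (10 to 11 N on the arm bar) is forcing it. A hand clamped hard on the bar must follow the arc about this axis; fingers loosely either side of the bar need not
- mirror_2: second mirror unit, outwardly the same as the first, origin and axes likewise
- mirror_2_cup (a point): the same point of the second unit's spring cup
- mirror_2_bar (a point): the same point of the second unit's arm bar
- mirror_2_hub_mid (a point): the same point of the second unit's hub
- mirror_3: third mirror unit, outwardly the same as the first, origin and axes likewise
- mirror_3_cup (a point): the same point of the third unit's spring cup
- mirror_3_bar (a point): the same point of the third unit's arm bar
- mirror_3_hub_mid (a point): the same point of the third unit's hub
- tray: fixed scrap tray of grey sheet steel with a rolled rim, 250 x 190 mm (x, y) outside, rim 32 mm high, walls and floor 4 mm thick, open above; origin at the centre of its underside, on the trolley top; z up
- tape_a: bystander: roll of beige masking tape lying flat, 104 mm across, 24 mm high; origin at the centre of its underside
- additive_b: bystander: small yellow and black bottle with red cap, 49 mm across, 111 mm high, standing; origin at the centre of its underside

How it is judged:
By the outcome, as a careful person would: the job done as asked, in the order asked, and still so for the second after the job is handed in, with the robot touching nothing.
It also fails if it takes over 72 s, if anything falls off the work surface, if the arm or the gripper's body presses on something with over 40 N, if the wrist force passes 120 N, or if a joint passes its speed limit or range.

### The arm

A 6-joint arm with a two-finger parallel gripper is mounted at the origin on a cart in front of the work surface, level with it; the furniture and walls round the work are solid. World frame = base frame: x ahead of the robot, y to its left, z up, the work surface at z = 0. Lengths are in mm, angles in rad, forces in N, time in s.
With the tool pointing down it reaches from about 400 to 925 mm from the base axis. Payload 12.5 kg.
Tool frame: the origin (TCP) lies midway between the tips of the shut fingers; the grasp point (between the pads) lies 19 mm behind it; z points along the fingers, y is the line along which they close (so a half turn about z gives the same grasp; the last joint's range is limited). The gripper opens to 95 mm and grips with 3 to 60 N. Pads are 20 mm wide; open, the fingers measure 119 mm over their backs; the gripper's body (75 mm by 180 mm) begins 59 mm behind the grasp point.
Start: joints at [-1.246, 0.491, 1.559, -0, 1.092, -0.106], TCP at [261.023, -567.903, 214.661] pointing down, gripper open.
Joint ranges: [-3.1, 3.1], [-0.84, 2.19], [0.05, 2.79], [-1.13, 4.28], [0.06, 2.93], [-2.69, 2.69]. Speed limits (rad/s): [2.22, 2.22, 2.79, 3.14, 3.14, 3.14].

### API

Orientations are given as [roll, pitch, yaw] about the fixed x, y, z axes, in that order (R = Rz(yaw) Ry(pitch) Rx(roll)).
In Python, from cell import state, viewer, env, models gives the robot as it stands. The module is installed in compiled form; this text tells all that it offers.
- The arm moves only by the tool arm_command, never from a script. Its argument "rows" is a list of rows, each a list of 2 entries, a list of its own where there are three numbers: the shift along the tool's x, y, z normalised to -1 to 1, where 1 is 0.25 m, then the turn about the tool's z normalised to -1 to 1, where 1 is pi rad. A call has exactly 5 rows; each row shifts and turns the commanded pose from where the row before left it, along the tool's axes as they then stand; what a row does not reach is not made up. A row lasts 1/10 s, in which the tool goes at most 50 mm and 8.59 degrees, less where a joint would pass 70% of its speed; a pose out of reach is approached as far as the arm can. A call with a number of a shift or a turn outside -1 to 1 is refused whole. A call with a gripper value outside its range is refused whole. "claw" is the opening, from 0 (shut) to 1 (fully open), set as the call begins (left out, the last holds). The fingers move at their own pace and stop on an object; the grip force is fixed at half the most. Time passes only in rows, so rows that do not move let the fingers close, or fill a call up. It gives the time, the measured TCP pose, the force, the opening and the grip force at its end, in the units of the state.
- state(): the state, without advancing time (a new reading comes with each control period).
- viewer.read_camera(name): name is "scene" or "top" or "wrist"; returns (picture, depth): 384x512x3 uint8, red, green, blue; 384x512 float32, mm along the optical axis (not along the pixel's ray), 0 where there is no reading.
- viewer.get_calibration(name): a dict with "camera_matrix" (3x3 intrinsics, pixels), "world_to_cam" (4x4, takes a point from world to camera coordinates). Camera axes: x right, y up, looking along -z (the intrinsics and any distortion apply to the point x, -y, -z); pixel columns grow to the right and rows downward; lengths in mm; the calibration is good to about 2 mm. A picture is of the moment at which its call begins: read the wrist's pose just before it. get_calibration takes no time and is no camera call; for the wrist camera it gives the pose at the moment of the call.
- env.job_done(): hands the job in; it is judged then, once.
Trained networks look in the newest picture that a camera, given by its name, has taken for a name from the list of things; names that differ only in an ending like _2 or _b are one class to them, and where a whole thing is asked for, a point or a joint stands for the part that bears it (a point fixed in the world has none). Each returns a list of dicts, best first, with "confidence" (0 to 1); they miss things now and then, are a little off and sometimes report something else, mostly with a low value. They report only what shows in the picture. A call takes as long as a camera call.
- models.search_frame(camera, label): "position" ([x, y, z] in mm, in world coordinates, good to about 4 mm: the middle of the surface that is visible of it).
- models.mark_of(camera, label): "position" ([x, y, z] in mm, in world coordinates, good to about 4 mm: a listed point, or the origin of a listed thing).
The state is a dict: "t": time; "joints": joint angles; "qvel": joint speeds; "tau": joint torques, N m; "eef_pos": TCP position; "tcp_rot": TCP orientation; "ft_force": force on the tool from outside, world axes, zero at the start; "moment": the same for the moment, N m; "opening": opening from 0.0 (shut) to 1.0 (fully open); "grip_force": force on a finger pad.
Only numpy, scipy, OpenCV 4.12 (cv2) and the standard library are available. Lean on these libraries where they do the work, as an engineer would, in place of code of your own. Each camera call takes 0.05 s, during which the arm holds its last target. There are 200 camera calls.

## Working session

There is one attempt and no reset: what is moved stays moved. The work goes in short steps, Python scripts to look and compute and a tool call to move; the robot and the scene stay as the last step left them, time stands still between calls to the robot, and variables do not carry over. Pictures are saved under pics/ and viewed, at most 10 in all, crops included, and the job is handed in when it is done.

Besides the shell and the picture viewer there is one more tool, called after ">>>" in YAML: its name, and indented under it one key for each argument. arm_command: Moves the arm, as the interface text tells. Scaled input: -1 to 1 covers 0.25 m each way for a shift and pi rad each way for a turn. Its arguments: {"type":"object","properties":{"rows":{"type":"array","items":{"type":"array"}},"claw":{"type":"number"}},"required":["rows"]}

```bash
mkdir -p pics
python3 - <<'E'
from cell import state, viewer, env, models
import cv2,numpy as np
s=state();print({k:np.round(v,3).tolist() for k,v in s.items()})
ims=[]
for c in["scene","top"]:
    p,d=viewer.read_camera(c);ims.append(p)
    for l in["board","tray","mirror_1","mirror_1_cup","mirror_1_bar","mirror_1_hub_mid","tape_a","additive_b"]:
        print(c,l,[(np.round(r["position"]).tolist(),round(r["confidence"],2)) for r in models.mark_of(c,l)][:5])
cv2.imwrite("pics/a.png",cv2.resize(np.vstack(ims),None,fx=.78,fy=.78)[:,:,::-1])
E
```

```text
{'t': 0.0, 'joints': [-1.246, 0.492, 1.559, 0.0, 1.092, -0.106], 'qvel': [0.0, -0.001, 0.001, -0.0, 0.001, 0.001], 'tau': [-0.003, -61.266, -25.819, 0.069, 0.048, -0.0], 'eef_pos': [260.932, -567.649, 214.062], 'tcp_rot': [-3.14, -0.0, 0.431], 'ft_force': [-0.086, -0.237, -0.626], 'moment': [-0.016, 0.012, -0.045], 'grip_force': 0.0, 'opening': 1.0}
scene board [([601.0, -61.0, 6.0], 0.78), ([598.0, -58.0, 67.0], 0.48)]
scene tray [([443.0, 330.0, -2.0], 0.69)]
scene mirror_1 [([601.0, -60.0, 11.0], 0.97), ([610.0, -180.0, 10.0], 0.69), ([582.0, 54.0, 15.0], 0.69), ([528.0, -435.0, -0.0], 0.54)]
scene mirror_1_cup [([613.0, -178.0, 105.0], 0.65)]
scene mirror_1_bar [([537.0, -190.0, 64.0], 0.7)]
scene mirror_1_hub_mid [([611.0, -178.0, 70.0], 0.55), ([373.0, 135.0, -3.0], 0.45)]
scene tape_a []
scene additive_b [([370.0, 133.0, 0.0], 0.75)]
top board [([596.0, -59.0, -1.0], 0.91)]
top tray [([441.0, 334.0, -0.0], 0.81)]
top mirror_1 [([595.0, -58.0, 15.0], 0.89), ([612.0, -174.0, 12.0], 0.86), ([582.0, 59.0, 15.0], 0.8), ([525.0, -432.0, 3.0], 0.45), ([502.0, 47.0, 64.0], 0.39)]
top mirror_1_cup [([611.0, -176.0, 103.0], 0.59)]
top mirror_1_bar [([530.0, -188.0, 67.0], 0.67), ([610.0, -177.0, 12.0], 0.53)]
top mirror_1_hub_mid [([611.0, -178.0, 69.0], 0.57), ([581.0, 61.0, 14.0], 0.56)]
top tape_a [([527.0, -434.0, 1.0], 0.84)]
top additive_b [([369.0, 134.0, 4.0], 0.63)]
```

View pics/a.png

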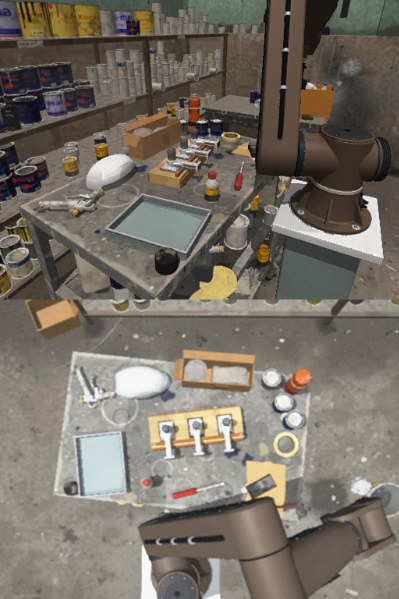

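The scene picture shows the board at the rear middle. In the top picture (lower half) the three mirrors are at about x=168, 196 and 228, row ~430, the tray is at (101,462), the bottle at (146,482) and the tape at (286,445). The network positions agree with this. I'll refine them from depth.

```bash
cat > h.py <<'E'
from cell import state, viewer, env, models
import cv2,numpy as np
def cloud(c):
    p,d=viewer.read_camera(c);k=viewer.get_calibration(c);K=k["camera_matrix"];T=np.linalg.inv(k["world_to_cam"])
    v,u=np.indices(d.shape);x=(u-K[0,2])/K[0,0]*d;y=(v-K[1,2])/K[1,1]*d
    P=np.stack([x,-y,-d,np.ones_like(d)],-1)@T.T
    P=P[...,:3].copy();P[d<=0]=np.nan
    return p,P
def near(P,c,r,z0,z1):
    Q=P.reshape(-1,3);Q=Q[~np.isnan(Q[:,0])];return Q[(np.linalg.norm(Q[:,:2]-c,axis=1)<r)&(Q[:,2]>z0)&(Q[:,2]<z1)]
E
python3 - <<'E'
from h import *
p,P=cloud("top")
M=[(611,-177),(597,-59),(582,57)]
for m in M:
    q=near(P,m,45,110,140);print("cup",len(q),q.mean(0).round(1),((q.max(0)+q.min(0))/2).round(1),np.ptp(q,axis=0).round(1))
    m=np.array(m);a=-np.array([np.cos(.123),np.sin(.123)])
    for dd in(70,90,116):
        q=near(P,m+a*dd,16,60,95); 
        if len(q): print(dd,len(q),q.mean(0).round(1))
    for k in("w",):pass
q=near(P,(442,332),190,22,45);r=cv2.minAreaRect(q[:,:2].astype(np.float32));print("tray",r,q[:,2].mean())
q=near(P,(597,-59),230,36,50);r=cv2.minAreaRect(q[:,:2].astype(np.float32));print("board",r,len(q))
print("pix/mm",np.nanmedian(np.abs(np.diff(P[180:200,200:220,1],axis=1))))
E
```

```text
cup 91 [ 607.6 -178.2  123.1] [ 607.6 -178.3  122. ] [29.3 31.2 19.3]
70 57 [ 542.2 -185.5   79. ]
90 59 [ 521.2 -188.    78.7]
116 59 [ 498.6 -190.4   80.1]
cup 92 [593.8 -59.5 123.3] [595.  -59.3 122.7] [31.7 30.6 21.6]
70 56 [526.7 -67.   78.3]
90 57 [507.4 -69.6  78.1]
116 59 [484.4 -72.7  80.9]
cup 91 [579.3  59.  123.3] [579.2  59.6 123.4] [30.1 30.8 22.3]
70 59 [512.4  50.4  77.8]
90 57 [492.3  47.9  77.8]
116 57 [470.   43.8  79.7]
tray ((438.906494140625, 361.6533508300781), (256.93048095703125, 254.7926025390625), 6.258236885070801) 32.82028533534795
board ((669.1602783203125, -50.6851806640625), (296.6934509277344, 380.990478515625), 6.578263282775879) 3458
pix/mm 3.1570894415472424
```

>>> arm_command:
  rows:
    - [[0,0,0],0.033]
    - [[0,0,0],0.033]
    - [[0,0,0],0.033]
    - [[0.12,-0.135,0],0]
    - [[0.12,-0.135,0],0]
  claw: 0.4

```text
t: 1.45
eef_pos: [312.5, -493.2, 214.3]
tcp_rot: [-3.141, -0.0, 0.117]
ft_force: [0.7, -0.5, 0.3]
opening: 0.641
grip_force: 0.0
```

>>> arm_command:
  rows:
    - [[0.12,-0.135,0],0]
    - [[0.12,-0.135,0],0]
    - [[0.12,-0.135,0],0]
    - [[0.12,-0.135,0],0]
    - [[0.12,-0.135,0],0]

```text
t: 1.95
eef_pos: [442.1, -306.7, 214.9]
tcp_rot: [3.141, -0.0, 0.12]
ft_force: [0.6, -0.6, 0.5]
opening: 0.401
grip_force: 0.0
```

>>> arm_command:
  rows:
    - [[0.12,-0.135,0],0]
    - [[0.12,-0.135,0],0]
    - [[0.12,-0.135,0],0]
    - [[0,0,0],0]
    - [[0,0,0],0]

```text
t: 2.45
eef_pos: [518.9, -196.2, 214.6]
tcp_rot: [3.141, 0.0, 0.122]
ft_force: [-0.3, -0.5, -1.0]
opening: 0.397
grip_force: 0.0
```

```bash
cat >> h.py <<'E'
def to(x,y,z,yaw=.1188):
    s=state();p=s["eef_pos"];w=s["tcp_rot"][2];d=np.array([x,y,z])-p
    c,n=np.cos(w),np.sin(w)
    print("pos",np.round(p,1),"yaw",round(w,4),"move",np.round([(d[0]*c+d[1]*n)/250,(d[0]*n-d[1]*c)/250,-d[2]/250],4),"turn",round(-(yaw-w)/np.pi,4),"F",np.round(s["ft_force"],2),"t",round(s["t"],2),"op",round(s["opening"],3),s["grip_force"])
E
python3 - <<'E'
from h import *
to(528.2,-187.2,110)
p,P=cloud("wrist")
cv2.imwrite("pics/w1.png",p[:,:,::-1])
for l in["mirror_1_cup","mirror_1_bar","mirror_1_hub_mid","mirror_1"]:
        print(l,[(np.round(r["position"],1).tolist(),round(r["confidence"],2)) for r in models.mark_of("wrist",l)][:5])
for m,z0,z1 in(((528,-187),73,84),((607.6,-178.2),115,130)):
    q=near(P,m,22,z0,z1)
    if len(q):
        print(len(q),q.mean(0).round(1)); r=cv2.minAreaRect(q[:,:2].astype(np.float32));print(r)
E
```

```text
pos [ 518.9 -196.2  214.6] yaw 0.122 move [ 0.0415 -0.0312  0.4183] turn 0.001 F [-0.3  -0.5  -1.03] t 2.45 op 0.397 0.0
mirror_1_cup [([612.2, -179.1, 108.1], 0.75)]
mirror_1_bar [([530.5, -191.3, 67.8], 0.94)]
mirror_1_hub_mid []
mirror_1 [([611.1, -179.8, 10.8], 0.85), ([585.1, 55.5, 10.5], 0.81), ([595.6, -62.0, 12.4], 0.75)]
828 [ 528.6 -187.7   78. ]
((528.1429443359375, -188.0546417236328), (43.88040542602539, 18.305025100708008), 6.006011009216309)
1484 [ 609.7 -178.9  123.7]
((609.7055053710938, -178.84007263183594), (31.803796768188477, 31.616540908813477), 6.699944496154785)
```

View pics/w1.png

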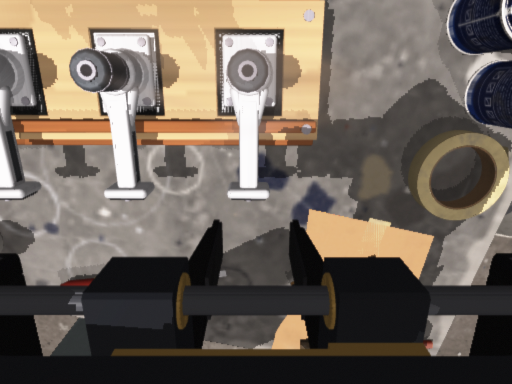

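The wrist picture shows the right-hand arm at (248,150), its cup at (248,70), with the fingers open below it. The depth fit gives a bar 18 mm wide at y -188, top at z 78, which matches the stated sizes.

>>> arm_command:
  rows:
    - [[0.046,-0.028,0.03],0]
    - [[0,0,0.15],0]
    - [[0,0,0.15],0]
    - [[0,0,0.15],0]
    - [[0,0,0.15],0]

```text
t: 3.2
eef_pos: [529.4, -188.5, 55.3]
tcp_rot: [3.141, -0.0, 0.119]
ft_force: [0.8, 0.1, -0.6]
opening: 0.398
grip_force: 0.0
```

>>> arm_command:
  rows:
    - [[0,0,0],0]
    - [[0,0,0],0]
    - [[0,0,0],0]
    - [[0,0,0],0]
    - [[0,0,0],0]
  claw: 0.26

```text
t: 3.7
eef_pos: [529.6, -188.9, 58.5]
tcp_rot: [3.14, -0.002, 0.12]
ft_force: [0.2, -0.1, 0.3]
opening: 0.262
grip_force: 0.0
```

```bash
python3 -c "
from h import *
to(529.5,-188,57)"
```

```text
pos [ 529.6 -188.9   58.5] yaw 0.1197 move [-0.0001 -0.0037  0.006 ] turn 0.0003 F [ 0.18 -0.08  0.33] t 3.7 op 0.262 0.0
```

>>> arm_command:
  rows:
    - [[0,0.005,0],0]
    - [[0,0.005,0],0]
    - [[0,0.005,0],0]
    - [[0,0,0],0]
    - [[0,0,0],0]

```text
t: 4.2
eef_pos: [529.6, -192.5, 57.1]
tcp_rot: [3.141, -0.0, 0.12]
ft_force: [-0.7, 0.9, -0.6]
opening: 0.259
grip_force: 0.0
```

>>> arm_command:
  rows:
    - [[0,0.004,0],0]
    - [[0,0.004,0],0]
    - [[0,0,0],0]
    - [[0,0,0],0]
    - [[0,0,0],0]

```text
t: 4.7
eef_pos: [529.7, -194.3, 57.1]
tcp_rot: [-3.141, 0.0, 0.12]
ft_force: [-1.0, 2.3, 0.9]
opening: 0.261
grip_force: 0.9
```

>>> arm_command:
  rows:
    - [[0,0.004,0],0]
    - [[0,0.004,0],0]
    - [[0,0,0],0]
    - [[0,0,0],0]
    - [[0,0,0],0]

```text
t: 5.2
eef_pos: [529.9, -196.2, 57.1]
tcp_rot: [-3.141, 0.0, 0.12]
ft_force: [-1.1, 3.9, 0.5]
opening: 0.263
grip_force: 1.9
```

>>> arm_command:
  rows:
    - [[0,0.004,0],0]
    - [[0,0.004,0],0]
    - [[0,0,0],0]
    - [[0,0,0],0]
    - [[0,0,0],0]

```text
t: 5.7
eef_pos: [529.9, -197.9, 57.1]
tcp_rot: [-3.141, 0.001, 0.12]
ft_force: [-3.1, 5.7, 2.5]
opening: 0.263
grip_force: 3.0
```

>>> arm_command:
  rows:
    - [[0,-0.015,0],0]
    - [[0,-0.015,0],0]
    - [[0,-0.015,0],0]
    - [[0,-0.015,0],0]
    - [[0,0,0],0]

```text
t: 6.2
eef_pos: [528.7, -183.3, 57.3]
tcp_rot: [3.141, -0.001, 0.12]
ft_force: [0.2, -0.7, -0.2]
opening: 0.26
grip_force: 0.3
```

>>> arm_command:
  rows:
    - [[0,-0.004,0],0]
    - [[0,-0.004,0],0]
    - [[0,0,0],0]
    - [[0,0,0],0]
    - [[0,0,0],0]

```text
t: 6.7
eef_pos: [528.4, -181.7, 57.2]
tcp_rot: [3.141, -0.0, 0.12]
ft_force: [-0.3, -2.0, 1.1]
opening: 0.261
grip_force: 1.4
```

>>> arm_command:
  rows:
    - [[0,-0.004,0],0]
    - [[0,-0.004,0],0]
    - [[0,0,0],0]
    - [[0,0,0],0]
    - [[0,0,0],0]

```text
t: 7.2
eef_pos: [528.1, -179.8, 57.2]
tcp_rot: [3.141, -0.0, 0.12]
ft_force: [-0.3, -5.0, 2.1]
opening: 0.261
grip_force: 2.6
```

A reads as sound: about 5 mm in total including foot rattle. I'll rock it a second time.

>>> arm_command:
  rows:
    - [[0,0.017,0],0]
    - [[0,0.017,0],0]
    - [[0,0.017,0],0]
    - [[0,0.017,0],0]
    - [[0,0,0],0]

```text
t: 7.7
eef_pos: [529.6, -196.4, 56.9]
tcp_rot: [-3.141, 0.001, 0.119]
ft_force: [-2.8, 2.9, 0.7]
opening: 0.261
grip_force: 1.6
```

>>> arm_command:
  rows:
    - [[0,-0.017,0],0]
    - [[0,-0.017,0],0]
    - [[0,-0.017,0],0]
    - [[0,-0.017,0],0]
    - [[0,0,0],0]

```text
t: 8.2
eef_pos: [528.1, -179.4, 57.3]
tcp_rot: [3.141, -0.0, 0.12]
ft_force: [-2.3, -6.7, -0.0]
opening: 0.259
grip_force: 2.9
```

>>> arm_command:
  rows:
    - [[0,0.017,0],0]
    - [[0,0.017,0],0]
    - [[0,0.017,0],0]
    - [[0,0.017,0],0]
    - [[0,0,0],0]

```text
t: 8.7
eef_pos: [529.8, -196.5, 57.1]
tcp_rot: [-3.141, 0.001, 0.119]
ft_force: [-2.7, 3.2, 1.3]
opening: 0.262
grip_force: 1.4
```

>>> arm_command:
  rows:
    - [[0,-0.017,0],0]
    - [[0,-0.017,0],0]
    - [[0,-0.017,0],0]
    - [[0,-0.017,0],0]
    - [[0,0,0],0]

```text
t: 9.2
eef_pos: [528.0, -179.4, 57.2]
tcp_rot: [3.141, -0.0, 0.12]
ft_force: [-2.3, -6.5, 0.5]
opening: 0.259
grip_force: 2.9
```

>>> arm_command:
  rows:
    - [[0,0.0165,0],0]
    - [[0,0.0165,0],0]
    - [[0,0,0],0]
    - [[0,0,-0.1],0]
    - [[0,0,-0.15],0]
  claw: 0.4

```text
t: 9.7
eef_pos: [528.1, -187.2, 118.7]
tcp_rot: [-3.139, 0.003, 0.12]
ft_force: [0.3, 0.2, 0.1]
opening: 0.396
grip_force: 0.0
```

>>> arm_command:
  rows:
    - [[0,0,-0.12],0]
    - [[0,0,0],0]
    - [[0,0,0],0]
    - [[0,0,0],0]
    - [[0,0,0],0]
  claw: 0.4

```text
t: 10.2
eef_pos: [528.6, -187.5, 148.5]
tcp_rot: [-3.141, 0.002, 0.12]
ft_force: [-0.1, 0.3, -0.1]
opening: 0.403
grip_force: 0.0
```

```bash
python3 -c "
from h import *
p,P=cloud('wrist')
for m in((514.4,-69),(499.9,48.5)):
    q=near(P,m,22,73,84)
    print(len(q),q.mean(0).round(1),cv2.minAreaRect(q[:,:2].astype(np.float32)))
for m in ((609.7,-178.8),(595,-59.5),(580.5,59)):
    q=near(P,m,25,115,132);print(len(q),q.mean(0).round(1),cv2.minAreaRect(q[:,:2].astype(np.float32)))
to(515.4,-69.5,57)"
```

```text
1282 [515.1 -69.5  77.8] ((514.275634765625, -68.5609130859375), (43.7047004699707, 17.962387084960938), 6.069767475128174)
0 [nan nan nan] ((0.0, 0.0), (0.0, 0.0), 0.0)
2529 [ 610.9 -177.4  123.9] ((610.6670532226562, -177.5353240966797), (32.23716735839844, 31.579668045043945), 6.5333638191223145)
2683 [596.6 -61.9 123.5] ((596.1594848632812, -60.021400451660156), (32.22578048706055, 30.74974822998047), 14.0563383102417)
0 [nan nan nan] ((0.0, 0.0), (0.0, 0.0), 0.0)
pos [ 528.6 -187.5  148.6] yaw 0.1197 move [ 0.0038 -0.4749  0.3663] turn 0.0003 F [-0.35  0.57 -0.59] t 10.25 op 0.397 0.0<string>:6: RuntimeWarning: Mean of empty slice.
  ret = um.true_divide(
<string>:8: RuntimeWarning: Mean of empty slice.
```

>>> arm_command:
  rows:
    - [[0.004,-0.158,0],0]
    - [[0,-0.158,0],0]
    - [[0,-0.158,0],0]
    - [[0,0,0.1],0]
    - [[0,0,0.1],0]

```text
t: 10.75
eef_pos: [515.9, -68.7, 99.1]
tcp_rot: [3.141, -0.001, 0.122]
ft_force: [-0.2, -0.7, 0.2]
opening: 0.399
grip_force: 0.0
```

>>> arm_command:
  rows:
    - [[0,0,0.1],0]
    - [[0,0,0.066],0]
    - [[0,0,0],0]
    - [[0,0,0],0]
    - [[0,0,0],0]
  claw: 0.26

```text
t: 11.25
eef_pos: [516.2, -70.0, 58.8]
tcp_rot: [3.141, -0.001, 0.12]
ft_force: [-0.7, 0.4, 0.5]
opening: 0.264
grip_force: 0.0
```

>>> arm_command:
  rows:
    - [[0,0.006,0],0]
    - [[0,0.006,0],0]
    - [[0,0.006,0],0]
    - [[0,0.004,0],0]
    - [[0,0,0],0]

```text
t: 11.75
eef_pos: [516.5, -75.4, 58.3]
tcp_rot: [3.142, -0.0, 0.12]
ft_force: [-0.9, 1.6, 0.9]
opening: 0.258
grip_force: 0.9
```

>>> arm_command:
  rows:
    - [[0,0.004,0],0]
    - [[0,0.004,0],0]
    - [[0,0,0],0]
    - [[0,0,0],0]
    - [[0,0,0],0]

```text
t: 12.25
eef_pos: [516.5, -77.1, 58.2]
tcp_rot: [-3.141, 0.0, 0.12]
ft_force: [-2.5, 4.6, 4.6]
opening: 0.26
grip_force: 2.6
```

>>> arm_command:
  rows:
    - [[0,0.002,0],0]
    - [[0,0.002,0],0]
    - [[0,0,0],0]
    - [[0,0,0],0]
    - [[0,0,0],0]

```text
t: 12.75
eef_pos: [516.5, -77.8, 58.2]
tcp_rot: [-3.141, 0.001, 0.12]
ft_force: [-1.9, 6.6, 4.4]
opening: 0.259
grip_force: 3.7
```

>>> arm_command:
  rows:
    - [[0,-0.015,0],0]
    - [[0,-0.015,0],0]
    - [[0,-0.015,0],0]
    - [[0,-0.015,0],0]
    - [[0,0,0],0]

```text
t: 13.25
eef_pos: [514.9, -63.2, 58.1]
tcp_rot: [3.141, 0.0, 0.12]
ft_force: [-0.8, -1.6, -0.7]
opening: 0.26
grip_force: 0.7
```

>>> arm_command:
  rows:
    - [[0,-0.004,0],0]
    - [[0,0,0],0]
    - [[0,0,0],0]
    - [[0,0,0],0]
    - [[0,0,0],0]

```text
t: 13.75
eef_pos: [514.9, -62.5, 58.1]
tcp_rot: [3.142, 0.0, 0.12]
ft_force: [-0.5, -2.6, 0.2]
opening: 0.26
grip_force: 1.2
```

>>> arm_command:
  rows:
    - [[0,-0.004,0],0]
    - [[0,-0.004,0],0]
    - [[0,0,0],0]
    - [[0,0,0],0]
    - [[0,0,0],0]

```text
t: 14.25
eef_pos: [514.6, -60.7, 58.1]
tcp_rot: [3.141, 0.0, 0.12]
ft_force: [-2.4, -5.2, -0.8]
opening: 0.262
grip_force: 2.7
```

B is also sound. Second and third rocks, then on to C.

>>> arm_command:
  rows:
    - [[0,0.0165,0],0]
    - [[0,0.0165,0],0]
    - [[0,0.0165,0],0]
    - [[0,0.0165,0],0]
    - [[0,0,0],0]

```text
t: 14.75
eef_pos: [516.6, -77.0, 58.1]
tcp_rot: [-3.141, 0.0, 0.119]
ft_force: [-0.4, 2.3, 1.1]
opening: 0.258
grip_force: 1.2
```

>>> arm_command:
  rows:
    - [[0,-0.0165,0],0]
    - [[0,-0.0165,0],0]
    - [[0,-0.0165,0],0]
    - [[0,-0.0165,0],0]
    - [[0,0,0],0]

```text
t: 15.25
eef_pos: [514.6, -60.2, 58.2]
tcp_rot: [3.141, 0.0, 0.121]
ft_force: [-1.6, -5.5, 1.6]
opening: 0.259
grip_force: 2.9
```

>>> arm_command:
  rows:
    - [[0,0.0165,0],0]
    - [[0,0.0165,0],0]
    - [[0,0.0165,0],0]
    - [[0,0.0165,0],0]
    - [[0,0,0],0]

```text
t: 15.75
eef_pos: [516.3, -77.0, 58.1]
tcp_rot: [-3.141, 0.001, 0.119]
ft_force: [-1.5, 2.2, 2.1]
opening: 0.263
grip_force: 1.3
```

>>> arm_command:
  rows:
    - [[0,-0.0165,0],0]
    - [[0,-0.0165,0],0]
    - [[0,-0.0165,0],0]
    - [[0,-0.0165,0],0]
    - [[0,0,0],0]

```text
t: 16.25
eef_pos: [514.7, -60.3, 58.2]
tcp_rot: [3.141, -0.0, 0.121]
ft_force: [-1.5, -5.6, 1.1]
opening: 0.26
grip_force: 2.9
```

>>> arm_command:
  rows:
    - [[0,0.0165,0],0]
    - [[0,0.0165,0],0]
    - [[0,0,0],0]
    - [[0,0,-0.1],0]
    - [[0,0,-0.15],0]
  claw: 0.45

```text
t: 16.75
eef_pos: [514.7, -68.5, 119.8]
tcp_rot: [-3.14, 0.004, 0.119]
ft_force: [0.1, -0.1, -0.1]
opening: 0.449
grip_force: 0.0
```

>>> arm_command:
  rows:
    - [[0,0,-0.12],0]
    - [[0,-0.1,0],0]
    - [[0,-0.1,0],0]
    - [[0,0,0],0]
    - [[0,0,0],0]

```text
t: 17.25
eef_pos: [509.8, -18.9, 150.7]
tcp_rot: [3.141, -0.0, 0.121]
ft_force: [0.3, -0.2, 0.0]
opening: 0.443
grip_force: 0.0
```

```bash
python3 -c "
from h import *
p,P=cloud('wrist')
q=near(P,(500.5,48.5),22,73,84)
print(len(q),q.mean(0).round(1),cv2.minAreaRect(q[:,:2].astype(np.float32)))
for m in ((596,-60),(581.5,59)):
    q=near(P,m,25,115,132);print(len(q),q.mean(0).round(1),cv2.minAreaRect(q[:,:2].astype(np.float32)))
to(501,48.5,57)"
```

```text
1200 [501.   49.4  77.8] ((500.348388671875, 49.80975341796875), (43.50437545776367, 18.780986785888672), 6.985983848571777)
2472 [596.3 -57.4 123.6] ((595.8128662109375, -58.77605438232422), (32.367095947265625, 32.05976867675781), 7.4603424072265625)
2503 [582.1  58.2 123.5] ((581.5701293945312, 59.782875061035156), (32.00447082519531, 32.140869140625), 88.35294342041016)
pos [509.9 -19.3 150.5] yaw 0.1201 move [-0.0027 -0.2735  0.3742] turn 0.0004 F [-0.46  0.9   0.19] t 17.3 op 0.446 0.0
```

>>> arm_command:
  rows:
    - [[-0.002,-0.14,0],0]
    - [[0,-0.137,0],0]
    - [[0,0,0.12],0]
    - [[0,0,0.12],0]
    - [[0,0,0.13],0]

```text
t: 17.8
eef_pos: [501.5, 49.2, 57.3]
tcp_rot: [3.141, -0.001, 0.119]
ft_force: [-0.3, 0.2, -0.4]
opening: 0.447
grip_force: 0.0
```

>>> arm_command:
  rows:
    - [[0,0,0],0]
    - [[0,0,0],0]
    - [[0,0,0],0]
    - [[0,0,0],0]
    - [[0,0,0],0]
  claw: 0.26

```text
t: 18.3
eef_pos: [501.4, 49.6, 59.1]
tcp_rot: [3.141, -0.002, 0.12]
ft_force: [-0.1, 0.5, -0.4]
opening: 0.26
grip_force: 0.0
```

>>> arm_command:
  rows:
    - [[0,0.006,0],0]
    - [[0,0.006,0],0]
    - [[0,0.006,0],0]
    - [[0,0.006,0],0]
    - [[0,0,0],0]

```text
t: 18.8
eef_pos: [501.6, 43.6, 58.1]
tcp_rot: [3.142, 0.0, 0.12]
ft_force: [-1.0, 0.9, 0.7]
opening: 0.261
grip_force: 0.6
```

>>> arm_command:
  rows:
    - [[0,0.004,0],0]
    - [[0,0.004,0],0]
    - [[0,0,0],0]
    - [[0,0,0],0]
    - [[0,0,0],0]

```text
t: 19.3
eef_pos: [501.9, 41.7, 58.0]
tcp_rot: [3.141, 0.0, 0.12]
ft_force: [-1.3, 1.3, 0.8]
opening: 0.265
grip_force: 0.7
```

>>> arm_command:
  rows:
    - [[0,0.004,0],0]
    - [[0,0.002,0],0]
    - [[0,0,0],0]
    - [[0,0,0],0]
    - [[0,0,0],0]

```text
t: 19.8
eef_pos: [502.1, 40.2, 58.1]
tcp_rot: [3.141, -0.0, 0.12]
ft_force: [-0.9, 0.3, -0.3]
opening: 0.26
grip_force: 0.4
```

Force stays low here (0.3–1.3 N over 6 mm), so C is probably the worn one. I'll continue to its stop.

>>> arm_command:
  rows:
    - [[0,0.006,0],0]
    - [[0,0.006,0],0]
    - [[0,0,0],0]
    - [[0,0,0],0]
    - [[0,0,0],0]

```text
t: 20.3
eef_pos: [502.5, 37.2, 58.1]
tcp_rot: [3.141, -0.0, 0.12]
ft_force: [-0.9, 0.9, 0.2]
opening: 0.258
grip_force: 0.5
```

>>> arm_command:
  rows:
    - [[0,0.004,0],0]
    - [[0,0.004,0],0]
    - [[0,0,0],0]
    - [[0,0,0],0]
    - [[0,0,0],0]

```text
t: 20.8
eef_pos: [502.7, 35.4, 58.1]
tcp_rot: [3.142, -0.0, 0.12]
ft_force: [-0.9, 4.4, 0.2]
opening: 0.263
grip_force: 2.0
```

>>> arm_command:
  rows:
    - [[0,-0.022,0],0]
    - [[0,-0.022,0],0]
    - [[0,-0.022,0],0]
    - [[0,-0.022,0],0]
    - [[0,-0.01,0],0]

```text
t: 21.3
eef_pos: [499.5, 60.2, 58.1]
tcp_rot: [3.141, 0.0, 0.12]
ft_force: [-1.2, -1.5, -0.8]
opening: 0.261
grip_force: 1.0
```

>>> arm_command:
  rows:
    - [[0,-0.006,0],0]
    - [[0,-0.006,0],0]
    - [[0,0,0],0]
    - [[0,0,0],0]
    - [[0,0,0],0]

```text
t: 21.8
eef_pos: [499.5, 62.5, 58.1]
tcp_rot: [3.142, -0.0, 0.12]
ft_force: [-1.5, -0.5, 0.4]
opening: 0.261
grip_force: 0.4
```

>>> arm_command:
  rows:
    - [[0,-0.004,0],0]
    - [[0,-0.002,0],0]
    - [[0,0,0],0]
    - [[0,0,0],0]
    - [[0,0,0],0]

```text
t: 22.3
eef_pos: [499.3, 64.0, 58.1]
tcp_rot: [3.141, -0.0, 0.12]
ft_force: [-1.0, -4.1, 0.5]
opening: 0.261
grip_force: 2.3
```

C is worn, with 28.6 mm of travel against ~17 mm on the others. Rocking it again.

>>> arm_command:
  rows:
    - [[0,0.0145,0],0]
    - [[0,0.0145,0],0]
    - [[0,0.0145,0],0]
    - [[0,0.0145,0],0]
    - [[0,0.0145,0],0]

```text
t: 22.8
eef_pos: [501.3, 45.8, 58.1]
tcp_rot: [-3.142, 0.0, 0.12]
ft_force: [-0.7, 1.5, 0.3]
opening: 0.263
grip_force: 0.7
```

>>> arm_command:
  rows:
    - [[0,0.0145,0],0]
    - [[0,0.0145,0],0]
    - [[0,0.0145,0],0]
    - [[0,0,0],0]
    - [[0,0,0],0]

```text
t: 23.3
eef_pos: [502.6, 35.3, 58.1]
tcp_rot: [-3.142, 0.0, 0.12]
ft_force: [-1.6, 4.3, 0.3]
opening: 0.259
grip_force: 1.7
```

>>> arm_command:
  rows:
    - [[0,-0.0145,0],0]
    - [[0,-0.0145,0],0]
    - [[0,-0.0145,0],0]
    - [[0,-0.0145,0],0]
    - [[0,-0.0145,0],0]

```text
t: 23.8
eef_pos: [500.5, 53.6, 58.1]
tcp_rot: [3.141, -0.0, 0.12]
ft_force: [-1.0, -1.1, 1.1]
opening: 0.259
grip_force: 0.7
```

>>> arm_command:
  rows:
    - [[0,-0.0145,0],0]
    - [[0,-0.0145,0],0]
    - [[0,-0.0145,0],0]
    - [[0,0,0],0]
    - [[0,0,0],0]

```text
t: 24.3
eef_pos: [499.2, 64.1, 58.1]
tcp_rot: [3.141, 0.0, 0.12]
ft_force: [-1.6, -3.0, 0.8]
opening: 0.26
grip_force: 1.5
```

>>> arm_command:
  rows:
    - [[0,0.0145,0],0]
    - [[0,0.0145,0],0]
    - [[0,0.0145,0],0]
    - [[0,0.0145,0],0]
    - [[0,0.0145,0],0]

```text
t: 24.8
eef_pos: [501.3, 45.7, 58.1]
tcp_rot: [-3.142, 0.0, 0.12]
ft_force: [-1.3, 0.3, -0.8]
opening: 0.26
grip_force: 0.7
```

>>> arm_command:
  rows:
    - [[0,0.0145,0],0]
    - [[0,0.0145,0],0]
    - [[0,0.0145,0],0]
    - [[0,0,0],0]
    - [[0,0,0],0]

```text
t: 25.3
eef_pos: [502.5, 35.3, 58.1]
tcp_rot: [-3.142, 0.0, 0.12]
ft_force: [-2.5, 2.1, 1.1]
opening: 0.263
grip_force: 1.7
```

>>> arm_command:
  rows:
    - [[0,-0.0145,0],0]
    - [[0,-0.0145,0],0]
    - [[0,-0.0145,0],0]
    - [[0,-0.0145,0],0]
    - [[0,-0.0145,0],0]

```text
t: 25.8
eef_pos: [500.5, 53.6, 58.1]
tcp_rot: [3.141, -0.0, 0.12]
ft_force: [-0.1, -1.7, 0.0]
opening: 0.259
grip_force: 0.7
```

>>> arm_command:
  rows:
    - [[0,-0.0145,0],0]
    - [[0,-0.0145,0],0]
    - [[0,-0.0145,0],0]
    - [[0,0,0],0]
    - [[0,0,0],0]

```text
t: 26.3
eef_pos: [499.1, 64.1, 58.1]
tcp_rot: [3.141, 0.0, 0.12]
ft_force: [-1.7, -2.3, 0.3]
opening: 0.263
grip_force: 1.5
```

Centring C's arm, then giving B one fuller rock for margin, since its repeat strokes only reached ~2.3 N on one side.

>>> arm_command:
  rows:
    - [[0,0.02,0],0]
    - [[0,0.02,0],0]
    - [[0,0.02,0],0]
    - [[0,0.01,0],0]
    - [[0,-0.014,0],0]
  claw: 0.26

```text
t: 26.8
eef_pos: [501.2, 49.6, 58.1]
tcp_rot: [3.141, -0.0, 0.119]
ft_force: [-1.2, 0.8, 0.3]
opening: 0.258
grip_force: 0.0
```

>>> arm_command:
  rows:
    - [[0,0,0],0]
    - [[0,0,0],0]
    - [[0,0,-0.1],0]
    - [[0,0,-0.15],0]
    - [[0,0.1,-0.05],0]
  claw: 0.42

```text
t: 27.3
eef_pos: [504.6, 26.7, 135.9]
tcp_rot: [3.141, -0.003, 0.122]
ft_force: [-0.3, -1.3, -0.7]
opening: 0.421
grip_force: 0.0
```

>>> arm_command:
  rows:
    - [[0,0.19,0],0]
    - [[0,0.18,0],0]
    - [[0,0,0],0]
    - [[0,0,0],0]
    - [[0,0,0.1],0]

```text
t: 27.8
eef_pos: [516.1, -66.1, 109.9]
tcp_rot: [3.14, -0.004, 0.12]
ft_force: [0.4, -0.5, -0.6]
opening: 0.419
grip_force: 0.0
```

```bash
python3 -c "
from h import *
to(515.8,-69,58)"
```

```text
pos [516.1 -66.1 109.9] yaw 0.1202 move [-0.0027  0.0115  0.2075] turn 0.0004 F [ 0.43 -0.48 -0.56] t 27.8 op 0.419 0.0
```

>>> arm_command:
  rows:
    - [[0,0.011,0],0]
    - [[0,0,0.1],0]
    - [[0,0,0.1],0]
    - [[0,0,0],0]
    - [[0,0,0],0]

```text
t: 28.3
eef_pos: [515.4, -68.6, 58.8]
tcp_rot: [-3.141, 0.001, 0.121]
ft_force: [-0.6, -0.2, 0.8]
opening: 0.419
grip_force: 0.0
```

>>> arm_command:
  rows:
    - [[0,0,0],0]
    - [[0,0,0],0]
    - [[0,0.01,0],0]
    - [[0,0.01,0],0]
    - [[0,0.01,0],0]
  claw: 0.26

```text
t: 28.8
eef_pos: [516.0, -76.6, 58.5]
tcp_rot: [-3.141, 0.0, 0.12]
ft_force: [-2.5, 6.2, 5.0]
opening: 0.26
grip_force: 2.9
```

>>> arm_command:
  rows:
    - [[0,0.006,0],0]
    - [[0,0,0],0]
    - [[0,0,0],0]
    - [[0,0,0],0]
    - [[0,0,0],0]

```text
t: 29.3
eef_pos: [516.0, -77.8, 58.3]
tcp_rot: [-3.141, 0.001, 0.12]
ft_force: [-1.8, 4.6, 6.2]
opening: 0.259
grip_force: 2.9
```

>>> arm_command:
  rows:
    - [[0,-0.0175,0],0]
    - [[0,-0.0175,0],0]
    - [[0,-0.0175,0],0]
    - [[0,-0.0175,0],0]
    - [[0,0,0],0]

```text
t: 29.8
eef_pos: [514.1, -60.6, 58.1]
tcp_rot: [3.141, 0.0, 0.12]
ft_force: [-2.1, -5.6, 0.5]
opening: 0.261
grip_force: 2.6
```

>>> arm_command:
  rows:
    - [[0,0.018,0],0]
    - [[0,0.018,0],0]
    - [[0,0.018,0],0]
    - [[0,0.017,0],0]
    - [[0,0,0],0]

```text
t: 30.3
eef_pos: [515.9, -78.5, 58.1]
tcp_rot: [-3.141, 0.001, 0.119]
ft_force: [-2.7, 3.4, 1.9]
opening: 0.258
grip_force: 2.2
```

>>> arm_command:
  rows:
    - [[0,-0.0175,0],0]
    - [[0,-0.0175,0],0]
    - [[0,-0.0175,0],0]
    - [[0,-0.0175,0],0]
    - [[0,0,0],0]

```text
t: 30.8
eef_pos: [514.2, -60.8, 58.2]
tcp_rot: [3.141, -0.0, 0.121]
ft_force: [-1.9, -5.4, 1.6]
opening: 0.262
grip_force: 2.4
```

>>> arm_command:
  rows:
    - [[0,0.018,0],0]
    - [[0,0.018,0],0]
    - [[0,0,0],0]
    - [[0,0,-0.1],0]
    - [[0,0,-0.15],0]
  claw: 0.42

```text
t: 31.3
eef_pos: [514.4, -69.9, 119.8]
tcp_rot: [-3.14, 0.004, 0.119]
ft_force: [0.7, -0.3, -0.4]
opening: 0.421
grip_force: 0.0
```

>>> arm_command:
  rows:
    - [[0,0,-0.15],0]
    - [[0,0,-0.1],0]
    - [[0,0,-0.1],0]
    - [[0,0,0],0]
    - [[0,0,0],0]
  claw: 0.7

```text
t: 31.8
eef_pos: [515.2, -69.9, 208.0]
tcp_rot: [3.141, -0.0, 0.12]
ft_force: [0.2, 0.1, -0.6]
opening: 0.694
grip_force: 0.0
```

Run:
```python
from h import *
p,P=cloud("wrist")
q=near(P,(581.5,59.5),25,115,132);print(len(q),q.mean(0).round(1),cv2.minAreaRect(q[:,:2].astype(np.float32)))
to(581.5,59.5,210)
p,P=cloud("top")
# tray rim: top-height points, connected in the image around the tray
m=((P[...,2]>24)&(P[...,2]<42)&(P[...,0]>290)&(P[...,0]<590)&(P[...,1]>215)&(P[...,1]<450)).astype(np.uint8)
n,L,S,C=cv2.connectedComponentsWithStats(m)
i=1+np.argmax(S[1:,4]);q=P[L==i];print("tray",len(q),cv2.minAreaRect(q[:,:2].astype(np.float32)))
cv2.imwrite("pics/tray.png",cv2.resize(p[100:320,60:330],None,fx=2.5,fy=2.5)[:,:,::-1])
```

```text
1549 [581.9  58.3 122.7] ((581.5533447265625, 60.02056121826172), (31.94577980041504, 31.518199920654297), 18.923845291137695)
pos [514.9 -69.9 207.4] yaw 0.1196 move [ 0.3261 -0.4821 -0.0105] turn 0.0003 F [-0.61  1.13  1.3 ] t 31.85 op 0.697 0.0
tray 803 ((440.6867980957031, 347.38165283203125), (258.0545959472656, 227.09332275390625), 5.853477478027344)
```

View pics/tray.png

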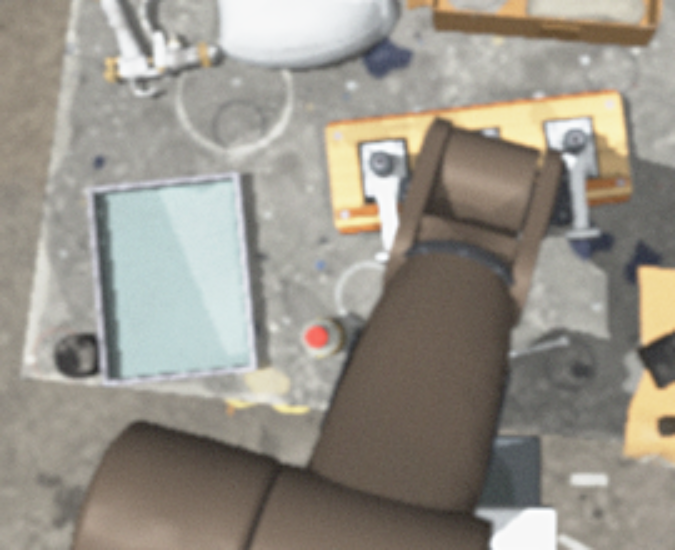

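The crop shows the tray clear, corners at (92,190), (240,175), (255,368) and (106,382), so its yaw is close to the board's. Mirror C's cup is at (381,162). I'll move above C and turn 90° so the grip closes along x and resists the arm's tilting moment.

>>> arm_command:
  rows:
    - [[0.082,-0.121,0],0]
    - [[0.082,-0.121,0],0]
    - [[0.082,-0.121,0],0]
    - [[0.081,-0.12,0],0]
    - [[0,0,0],-0.0455]

```text
t: 32.4
eef_pos: [583.0, 62.9, 206.4]
tcp_rot: [-3.141, 0.002, 0.265]
ft_force: [-0.8, -0.8, -0.2]
opening: 0.697
grip_force: 0.0
```

>>> arm_command:
  rows:
    - [[0,0,0],-0.0455]
    - [[0,0,0],-0.0455]
    - [[0,0,0],-0.0455]
    - [[0,0,0],-0.0455]
    - [[0,0,0],-0.0455]

```text
t: 32.9
eef_pos: [581.7, 59.7, 206.6]
tcp_rot: [-3.14, 0.001, 0.983]
ft_force: [0.1, -0.5, 0.0]
opening: 0.699
grip_force: 0.0
```

>>> arm_command:
  rows:
    - [[0,0,0],-0.0455]
    - [[0,0,0],-0.0455]
    - [[0,0,0],-0.0455]
    - [[0,0,0],-0.0455]
    - [[0,0,0],-0.045]

```text
t: 33.4
eef_pos: [581.7, 59.7, 206.6]
tcp_rot: [-3.139, -0.0, 1.696]
ft_force: [0.1, -0.2, -0.4]
opening: 0.702
grip_force: 0.0
```

Run:
```python
from h import *
to(581.5,60,88,.1188+np.pi/2)
p,P=cloud("wrist");q=near(P,(581.5,59.5),25,115,132);print(len(q),q.mean(0).round(1),cv2.minAreaRect(q[:,:2].astype(np.float32)))
print([(np.round(r["position"],1).tolist(),round(r["confidence"],2)) for r in models.mark_of("wrist","mirror_1_cup")])
```

```text
pos [581.7  59.7 206.6] yaw 1.6964 move [ 0.0013 -0.0007  0.4744] turn 0.0022 F [ 0.12 -0.22 -0.45] t 33.4 op 0.702 0.0
1167 [581.2  62.9 123.6] ((581.4592895507812, 61.33081817626953), (31.621679306030273, 31.772571563720703), 55.1564826965332)
[]
```

>>> arm_command:
  rows:
    - [[0.002,0,0.15],0.001]
    - [[0,0,0.12],0]
    - [[0,0,0.1],0]
    - [[0,0,0.06],0]
    - [[0,0,0.044],0]

```text
t: 34.0
eef_pos: [581.4, 60.2, 87.7]
tcp_rot: [-3.139, -0.0, 1.683]
ft_force: [-0.5, 0.6, -0.7]
opening: 0.7
grip_force: 0.0
```

>>> arm_command:
  rows:
    - [[0,0,0],0]
    - [[0,0,0],0]
    - [[0,0,0],0]
    - [[0,0,0],0]
    - [[0,0,0],0]
  claw: 0

```text
t: 34.5
eef_pos: [582.4, 60.2, 90.3]
tcp_rot: [3.14, 0.0, 1.687]
ft_force: [4.9, -0.2, 4.3]
opening: 0.334
grip_force: 11.8
```

>>> arm_command:
  rows:
    - [[0,0,0],0]
    - [[0,0,0],0]
    - [[0,0,-0.01],0]
    - [[0,0,-0.02],0]
    - [[0,0,-0.03],0]

```text
t: 35.0
eef_pos: [581.7, 60.2, 104.3]
tcp_rot: [-3.14, -0.0, 1.687]
ft_force: [1.6, 0.0, -7.0]
opening: 0.33
grip_force: 30.0
```

>>> arm_command:
  rows:
    - [[0,0,-0.05],0]
    - [[0,0,-0.08],0]
    - [[0,0,-0.1],0]
    - [[0,0,-0.08],0]
    - [[0,0,-0.04],0]

```text
t: 35.5
eef_pos: [581.9, 60.3, 194.5]
tcp_rot: [3.14, 0.0, 1.687]
ft_force: [0.0, 0.7, -6.1]
opening: 0.333
grip_force: 30.0
```

Run:
```python
from h import *
p,P=cloud("scene")
cv2.imwrite("pics/lift.png",cv2.resize(p[130:330,130:380],None,fx=2.4,fy=2.4)[:,:,::-1])
to(481,336.5,190,1.687)
```

```text
pos [582.3  60.3 195.2] yaw 1.6874 move [ 1.1446 -0.2738  0.0207] turn 0.0001 F [-0.03 -0.22 -3.74] t 35.55 op 0.334 29.977647383348085
```

View pics/lift.png

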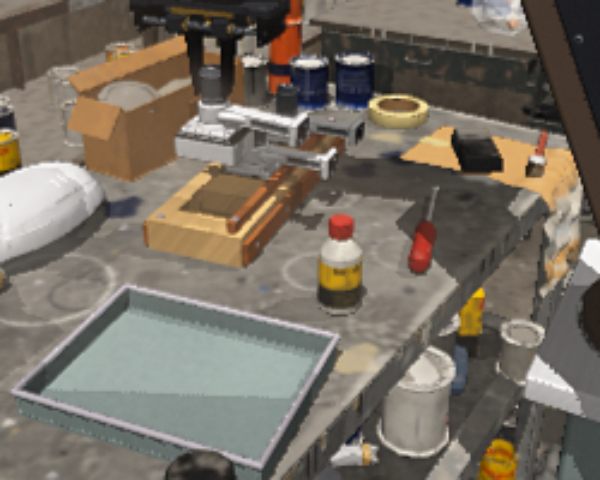

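The picture shows the mirror held upright at (210,140), clear of its empty pocket at (230,190). The tray is clear. Carrying it over.

>>> arm_command:
  rows:
    - [[0.05,-0.012,0],0]
    - [[0.1,-0.024,0],0]
    - [[0.14,-0.034,0],0]
    - [[0.14,-0.034,0],0]
    - [[0.14,-0.034,0],0]

```text
t: 36.05
eef_pos: [529.4, 199.3, 190.8]
tcp_rot: [-3.139, 0.0, 1.687]
ft_force: [1.2, -0.2, -6.2]
opening: 0.338
grip_force: 30.0
```

>>> arm_command:
  rows:
    - [[0.14,-0.034,0],0]
    - [[0.14,-0.034,0],0]
    - [[0.14,-0.034,0],0]
    - [[0.1,-0.024,0],0]
    - [[0.055,-0.01,0],0]

```text
t: 36.55
eef_pos: [478.6, 338.5, 190.9]
tcp_rot: [-3.139, 0.001, 1.689]
ft_force: [0.2, -1.1, -6.8]
opening: 0.332
grip_force: 30.0
```

>>> arm_command:
  rows:
    - [[0,0,0],0]
    - [[0,0,0.08],0]
    - [[0,0,0.1],0]
    - [[0,0,0.1],0]
    - [[0,0,0.06],0]

```text
t: 37.05
eef_pos: [480.1, 335.1, 104.8]
tcp_rot: [-3.139, 0.002, 1.687]
ft_force: [-0.1, 0.3, -6.3]
opening: 0.329
grip_force: 30.0
```

Run:
```python
from h import *
to(481,336.5,82,1.687)
p,P=cloud("wrist")
cv2.imwrite("pics/place.png",p[:,:,::-1])
print(viewer.read_camera and "")
p,P=cloud("top")
m=(np.abs(P[...,0]-440)<150)&(np.abs(P[...,1]-335)<120)
print("tray floor z",np.nanmedian(P[m&(P[...,2]<20)][:,2]))
```

```text
pos [480.1 335.1 104.8] yaw 1.6866 move [0.0051 0.004  0.0914] turn -0.0001 F [-0.07  0.34 -6.31] t 37.05 op 0.329 29.97485786152538

tray floor z 3.5116385782073394
```

View pics/place.png

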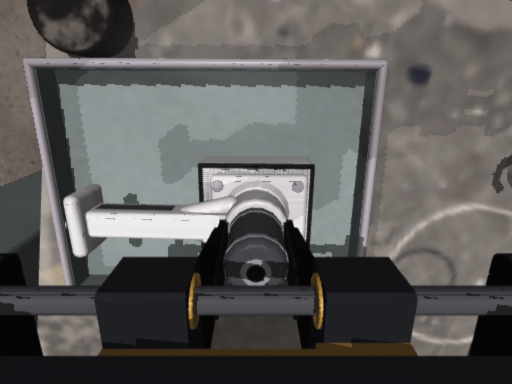

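The picture shows the foot over the tray floor at (255,200), with the arm pointing to (85,220), inside the walls. Lowering.

>>> arm_command:
  rows:
    - [[0.005,0.004,0.03],0]
    - [[0,0,0.03],0]
    - [[0,0,0.015],0]
    - [[0,0,0.004],0]
    - [[0,0,0],0]

```text
t: 37.65
eef_pos: [481.6, 337.9, 87.5]
tcp_rot: [3.141, 0.0, 1.687]
ft_force: [0.1, 0.3, -6.0]
opening: 0.331
grip_force: 30.0
```

>>> arm_command:
  rows:
    - [[0,0,0.004],0]
    - [[0,0,0.003],0]
    - [[0,0,0],0]
    - [[0,0,0],0]
    - [[0,0,0],0]

```text
t: 38.15
eef_pos: [481.5, 337.9, 85.6]
tcp_rot: [3.141, 0.0, 1.687]
ft_force: [0.0, -0.2, -6.2]
opening: 0.332
grip_force: 30.0
```

>>> arm_command:
  rows:
    - [[0,0,0.004],0]
    - [[0,0,0.004],0]
    - [[0,0,0],0]
    - [[0,0,0],0]
    - [[0,0,0],0]

```text
t: 38.65
eef_pos: [481.5, 337.9, 83.6]
tcp_rot: [-3.142, 0.0, 1.687]
ft_force: [-0.4, -0.3, -6.7]
opening: 0.33
grip_force: 30.0
```

>>> arm_command:
  rows:
    - [[0,0,0.002],0]
    - [[0,0,0.002],0]
    - [[0,0,0],0]
    - [[0,0,0],0]
    - [[0,0,0],0]

```text
t: 39.15
eef_pos: [481.5, 337.9, 82.6]
tcp_rot: [-3.142, 0.0, 1.687]
ft_force: [0.6, 0.2, -6.8]
opening: 0.334
grip_force: 30.0
```

>>> arm_command:
  rows:
    - [[0,0,0.003],0]
    - [[0,0,0.003],0]
    - [[0,0,0],0]
    - [[0,0,0],0]
    - [[0,0,0],0]

```text
t: 39.65
eef_pos: [481.6, 338.1, 82.2]
tcp_rot: [3.141, -0.0, 1.687]
ft_force: [-3.5, -0.4, 6.4]
opening: 0.333
grip_force: 30.0
```

>>> arm_command:
  rows:
    - [[0,0,0.003],0]
    - [[0,0,0],0]
    - [[0,0,0],0]
    - [[0,0,0],0]
    - [[0,0,0],0]

```text
t: 40.15
eef_pos: [481.6, 338.1, 82.1]
tcp_rot: [3.14, -0.001, 1.688]
ft_force: [-5.2, -2.5, 13.5]
opening: 0.332
grip_force: 30.1
```

Contact with the floor. Easing off the press, then releasing and retreating.

>>> arm_command:
  rows:
    - [[0,0,-0.003],0]
    - [[0,0,-0.001],0]
    - [[0,0,0],0]
    - [[0,0,0],0]
    - [[0,0,0],0]

```text
t: 40.65
eef_pos: [481.6, 338.1, 82.2]
tcp_rot: [3.141, -0.0, 1.687]
ft_force: [-4.0, -0.4, 8.0]
opening: 0.332
grip_force: 30.0
```

>>> arm_command:
  rows:
    - [[0,0,0],0]
    - [[0,0,0],0]
    - [[0,0,0],0]
    - [[0,0,0],0]
    - [[0,0,0],0]
  claw: 0.7

```text
t: 41.15
eef_pos: [481.6, 337.9, 81.2]
tcp_rot: [-3.142, 0.0, 1.687]
ft_force: [-0.6, 0.3, 0.4]
opening: 0.674
grip_force: 0.0
```

>>> arm_command:
  rows:
    - [[0,0,-0.03],0]
    - [[0,0,-0.1],0]
    - [[0,0,-0.15],0]
    - [[0,0,-0.15],0]
    - [[0,0,-0.1],0]

```text
t: 41.65
eef_pos: [481.9, 338.1, 217.0]
tcp_rot: [3.139, -0.001, 1.687]
ft_force: [1.6, 0.3, -0.9]
opening: 0.696
grip_force: 0.0
```

>>> arm_command:
  rows:
    - [[-0.15,0,0],0]
    - [[-0.15,0,0],0]
    - [[0,0,0],0]
    - [[0,0,0],0]
    - [[0,0,0],0]

```text
t: 42.15
eef_pos: [490.3, 264.0, 214.1]
tcp_rot: [3.141, -0.0, 1.688]
ft_force: [0.0, 0.1, -0.8]
opening: 0.699
grip_force: 0.0
```

Run:
```python
from h import *
p,P=cloud("scene");cv2.imwrite("pics/end.png",cv2.resize(p[130:330,130:380],None,fx=2.4,fy=2.4)[:,:,::-1])
p,P=cloud("top")
for m,z in(((481,338),108),((609.7,-178),116),((596,-60),116)):
    q=near(P,m,25,z,z+20);print(len(q),q.mean(0).round(1) if len(q) else 0)
to(0,0,0)
```

```text
0 0
83 [ 608.4 -178.1  123.8]
86 [594.3 -59.  124. ]
pos [490.1 264.2 213.8] yaw 1.6884 move [-0.8195 -2.0709  0.8552] turn 0.4996 F [-0.36  0.49 -0.09] t 42.25 op 0.698 0.0
```

View pics/end.png

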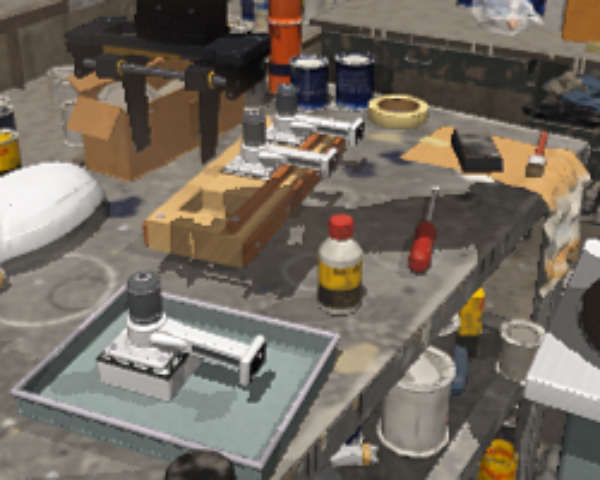

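The mirror stands upright in the tray at (140,345) and the gripper is clear. The other two are seated at (255,140) and (290,110). Handing in.

```bash
python3 -c "
from cell import env
print(env.job_done())"
```

```text
the job is handed in; nothing more can be done
None
```

I rocked all three arms stop to stop more than twice; the worn one, at the board's tray-side (+y) end, now stands upright in the grey tray, the other two are still seated, and the job was handed in at about 42 s.

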